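# Put the calibration standards back in their own holders

### The job

The four calibration standards were put back in the wrong holders: rearrange them so that each tube stands fully down in the holder of the same colour as its cap. The black holder is free for parking a tube on the way and must be empty again at the end. Keep the tubes upright, and leave the white bottle and the glass flask where they are.

Things in the scene. Friction and masses are not known exactly. Their poses are not given: they have to be found in the camera images.
- tube_red: Capped sample tube with a red cap, standing upright: 110 mm tall, 18.8 mm across all the way up, 18 g. Origin at the centre of its underside, z along the tube towards the cap; the cap is the top 20 mm or so. Grasp it by the cap from above.
- tube_yellow: Capped sample tube with a yellow cap, standing upright: 110 mm tall, 18.8 mm across all the way up, 18 g. Origin at the centre of its underside, z along the tube towards the cap; the cap is the top 20 mm or so. Grasp it by the cap from above.
- tube_purple: Capped sample tube with a dark purple cap, standing upright: 110 mm tall, 18.8 mm across all the way up, 18 g. Origin at the centre of its underside, z along the tube towards the cap; the cap is the top 20 mm or so. Grasp it by the cap from above.
- tube_blue: Capped sample tube with a light blue cap, standing upright: 110 mm tall, 18.8 mm across all the way up, 18 g. Origin at the centre of its underside, z along the tube towards the cap; the cap is the top 20 mm or so. Grasp it by the cap from above.
- holder_red: Red tube holder (belongs to the tube with the red cap), fixed to the trolley: round foot 60 mm across with an upright socket, 60 mm tall in all. Bore 22.8 mm across from its floor at z = 6 mm up to z = 44 mm, then flaring to a mouth 44 mm across (50 mm outside) at z = 60 mm. Origin at the centre of the foot's underside, z up. A tube in it tops out at z = 116 mm and may lean up to 6 degrees.
- holder_yellow: Yellow tube holder (belongs to the tube with the yellow cap), fixed to the trolley: round foot 60 mm across with an upright socket, 60 mm tall in all. Bore 22.8 mm across from its floor at z = 6 mm up to z = 44 mm, then flaring to a mouth 44 mm across (50 mm outside) at z = 60 mm. Origin at the centre of the foot's underside, z up. A tube in it tops out at z = 116 mm and may lean up to 6 degrees.
- holder_purple: Dark purple tube holder (belongs to the tube with the dark purple cap), fixed to the trolley: round foot 60 mm across with an upright socket, 60 mm tall in all. Bore 22.8 mm across from its floor at z = 6 mm up to z = 44 mm, then flaring to a mouth 44 mm across (50 mm outside) at z = 60 mm. Origin at the centre of the foot's underside, z up. A tube in it tops out at z = 116 mm and may lean up to 6 degrees.
- holder_blue: Light blue tube holder (belongs to the tube with the light blue cap), fixed to the trolley: round foot 60 mm across with an upright socket, 60 mm tall in all. Bore 22.8 mm across from its floor at z = 6 mm up to z = 44 mm, then flaring to a mouth 44 mm across (50 mm outside) at z = 60 mm. Origin at the centre of the foot's underside, z up. A tube in it tops out at z = 116 mm and may lean up to 6 degrees.
- holder_black: Black tube holder (the spare one, empty at the start), fixed to the trolley: round foot 60 mm across with an upright socket, 60 mm tall in all. Bore 22.8 mm across from its floor at z = 6 mm up to z = 44 mm, then flaring to a mouth 44 mm across (50 mm outside) at z = 60 mm. Origin at the centre of the foot's underside, z up. A tube in it tops out at z = 116 mm and may lean up to 6 degrees.
- white_bottle: Bystander: white reagent bottle with a blue screw cap, 58 mm across, 123 mm tall, loose, standing among the holders. Origin at the centre of its underside.
- flask: Bystander: clear glass conical flask, 78 mm across the base, 135 mm tall, loose, standing behind the holders. Origin at the centre of its underside.
There are look-alikes about, which are no part of the job. What is shaped like the tube_yellow but green or orange is not meant.

How it is judged:
By the outcome, as a careful person would: the job done as asked, in the order asked, and still so for the second after the job is handed in, with the robot touching nothing.
It also fails if it takes over 125 s, if anything falls off the work surface, if the arm or the gripper's body presses on something with over 40 N, if the wrist force passes 120 N, or if a joint passes its speed limit or range.

### The arm

A 6-joint arm with a two-finger parallel gripper is mounted at the origin on a cart in front of the work surface, level with it; the furniture and walls round the work are solid. World frame = base frame: x ahead of the robot, y to its left, z up, the work surface at z = 0. Lengths are in m, angles in rad, forces in N, time in s.
With the tool pointing down it reaches from about 0.3 to 0.875 m from the base axis. Payload 6.4 kg.
Tool frame: the origin (TCP) lies midway between the tips of the shut fingers; the grasp point (between the pads) lies 19 mm behind it; z points along the fingers, y is the line along which they close (so a half turn about z gives the same grasp; the last joint's range is limited). The gripper opens to 85 mm and grips with 20 to 120 N. Pads are 22 mm wide; open, the fingers measure 114 mm over their backs; the gripper's body (76 mm by 85 mm) begins 54 mm behind the grasp point. The pads swing forward as they close: fully open they stand 13 mm farther back than shut.
Start: joints at [-1.339, 0.181, 1.607, -0, 1.354, -0.206], TCP at [0.244, -0.521, 0.231] pointing down, gripper open.
Joint ranges: [-2.99, 2.99], [-0.89, 2.07], [0.3, 2.58], [-1.14, 4.28], [0, 2.63], [-3.12, 3.12]. Speed limits (rad/s): [2.57, 2.57, 3.01, 3.14, 3.14, 3.14].

### API

Orientations are given as a unit quaternion [w, x, y, z].
In Python, from bench import ctrl gives the robot as it stands.
- The arm moves only by the tool send_rows, never from a script. Its argument "motion" is a list of rows, each a list of 7 numbers: the turn, a rotation vector about the tool's x, y, z in degrees, then the shift along the tool's x, y, z in mm, then the closure, from -1 (fully open) to 1 (shut). In form: [[rx, ry, rz, tx, ty, tz, grip], ...]. A call has exactly 10 rows; each row shifts and turns the commanded pose from where the row before left it, along the tool's axes as they then stand; what a row does not reach is not made up. A row lasts 1/10 s, in which the tool goes at most 50 mm and 8.59 degrees, less where a joint would pass 70% of its speed; a pose out of reach is approached as far as the arm can. A call is refused whole if a number of a shift passes 50 or a number of a turn 8.59, either way. A call with a gripper value outside its range is refused whole. The fingers move at their own pace and stop on an object; the grip force is fixed at half the most. Time passes only in rows, so rows that do not move let the fingers close, or fill a call up. It gives the time, the measured TCP pose, the force, the opening and the grip force at its end, in the units of the state.
- ctrl.get_obs(): the state, without advancing time (a new reading comes with each control period).
- ctrl.camera(name): name is "scene" or "side" or "wrist"; returns a dict with "color" (480x640x3 uint8, red, green, blue), "z_map" (480x640 float32, m along the optical axis (not along the pixel's ray), 0 where there is no reading), "mtx" (3x3 intrinsics, pixels), "k1" (the pictures are not rectified: a ray, as slopes to the right and down, at radius r is drawn at 1 + k1 r^2 times it, then the intrinsics apply), "extrinsics" (4x4, takes a point from camera to world coordinates); the wrist camera has in their place "hand_eye" (4x4, takes a point from camera to tool coordinates, whose origin is the TCP and whose axes are the flange's). Camera axes: x right, y down, z forward; pixel columns grow to the right and rows downward; lengths in m; the calibration is good to about 2 mm. A picture is of the moment at which its call begins: read the wrist's pose just before it.
- ctrl.hand_in(): hands the job in; it is judged then, once.
The state is a dict: "time_s": time; "q": joint angles; "dq": joint speeds; "joint_efforts": joint torques, N m; "eef_pos": TCP position; "eef_rot": TCP orientation; "wrist_force": force on the tool from outside, world axes, zero at the start; "torque": the same for the moment, N m; "opening": opening from 0.0 (shut) to 1.0 (fully open); "grasp_force": force on a finger pad.
Only numpy, scipy, OpenCV 4.12 (cv2) and the standard library are available. Lean on these libraries where they do the work, as an engineer would, in place of code of your own. Each camera call takes 0.05 s, during which the arm holds its last target. There are 200 camera calls.

## Working session

There is one attempt and no reset: what is moved stays moved. The work goes in short steps, Python scripts to look and compute and a tool call to move; the robot and the scene stay as the last step left them, time stands still between calls to the robot, and variables do not carry over. Pictures are saved under pics/ and viewed, at most 16 in all, crops included, and the job is handed in when it is done.

Besides the shell and the picture viewer there is one more tool, called after "Request:" as name(argument=value, ...) on one line, values as JSON. send_rows: Moves the arm, as the interface text tells. Its arguments: {"type":"object","properties":{"motion":{"type":"array","items":{"type":"array","items":{"type":"number"}}}},"required":["motion"]}

```bash
ls; mkdir -p pics; cat > h.py <<'E'
import numpy as np, cv2
from bench import ctrl
from scipy.spatial.transform import Rotation as R
def rays(c,uv):
    uv=np.array(uv,float).reshape(-1,2); K=c["mtx"]
    d=(uv-[K[0][2],K[1][2]])/[K[0][0],K[1][1]]
    s=d.copy()
    for _ in range(10): s=d/(1+c["k1"]*(s**2).sum(1,keepdims=True))
    return np.c_[s,np.ones(len(s))]
def ext(c,o):
    if "extrinsics" in c: return np.array(c["extrinsics"])
    T=np.eye(4); q=o["eef_rot"]; T[:3,:3]=R.from_quat([q[1],q[2],q[3],q[0]]).as_matrix(); T[:3,3]=o["eef_pos"]
    return T@np.array(c["hand_eye"])
def onplane(c,T,uv,z):
    r=rays(c,uv)@T[:3,:3].T; o=T[:3,3]
    return o+r*((z-o[2])/r[:,2])[:,None]
def cloud(c,T):
    v,u=np.mgrid[:480,:640]; r=rays(c,np.c_[u.ravel(),v.ravel()])
    p=(r*c["z_map"].reshape(-1,1))@T[:3,:3].T+T[:3,3]
    p[c["z_map"].ravel()==0]=np.nan
    return p.reshape(480,640,3)
def save(n,im): cv2.imwrite("pics/"+n+".png",im[:,:,::-1])
E
python3 - <<'E'
from h import *
o=ctrl.get_obs(); print(o)
for n in("scene","side","wrist"):
    c=ctrl.camera(n); save(n+"0",c["color"]); T=ext(c,o); print(n,c["mtx"].tolist(),c["k1"],T.round(3).tolist())
    np.savez("pics/"+n+"0.npz",**c)
E
```

```text
pics
{'time_s': 0.0, 'q': array([-1.33934017e+00,  1.81536459e-01,  1.60799945e+00,  2.45867721e-05,
        1.35380848e+00, -2.06310661e-01]), 'dq': array([ 0.00082892,  0.00053046, -0.00125791,  0.00148719,  0.00034509,
       -0.00142231]), 'joint_efforts': array([ 2.99924468e-04, -4.44884419e+01, -3.51329863e+01, -3.15370989e-04,
        9.17756668e-03,  2.58589660e-05]), 'eef_pos': array([ 0.24364153, -0.52022378,  0.23039087]), 'eef_rot': array([-8.75950374e-04,  9.76140717e-01,  2.17137131e-01,  9.90053167e-07]), 'wrist_force': array([ 0.24628663, -0.81039956,  0.41552497]), 'torque': array([-0.02622204, -0.07742768, -0.0229617 ]), 'grasp_force': 0.0, 'opening': 1.0009809914603371}
scene [[541.4928978080646, 0.0, 323.9922378042776], [0.0, 541.4928978080646, 242.18757572369816], [0.0, 0.0, 1.0]] -0.059717696624775204 [[0.909, -0.292, 0.298, 0.32], [-0.417, -0.615, 0.669, -0.707], [-0.012, -0.732, -0.681, 0.649], [0.0, 0.0, 0.0, 1.0]]
side [[533.2271697376644, 0.0, 315.98344838516874], [0.0, 533.2271697376644, 243.44647653116095], [0.0, 0.0, 1.0]] -0.15060894689153895 [[-0.926, -0.179, 0.331, 0.31], [-0.376, 0.388, -0.841, 0.621], [0.022, -0.904, -0.427, 0.393], [0.0, 0.0, 0.0, 1.0]]
wrist [[421.1050248794475, 0.0, 315.67023807885374], [0.0, 421.1050248794475, 243.31055442741675], [0.0, 0.0, 1.0]] -0.09414794129839167 [[0.424, -0.864, -0.271, 0.312], [-0.906, -0.406, -0.123, -0.489], [-0.003, 0.297, -0.955, 0.373], [0.0, 0.0, 0.0, 1.0]]
```

View pics/scene0.png

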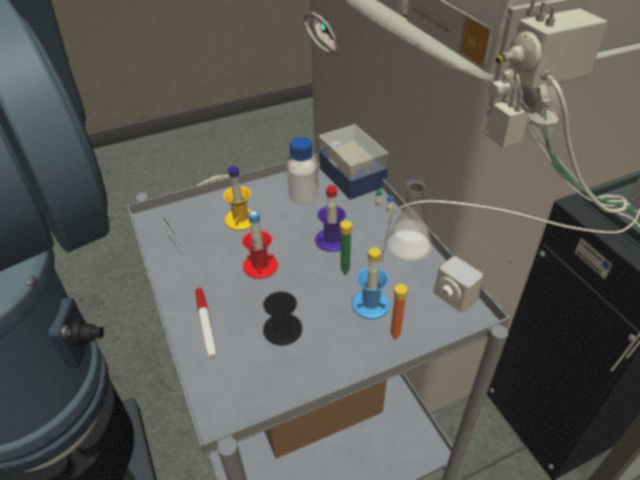

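View pics/side0.png

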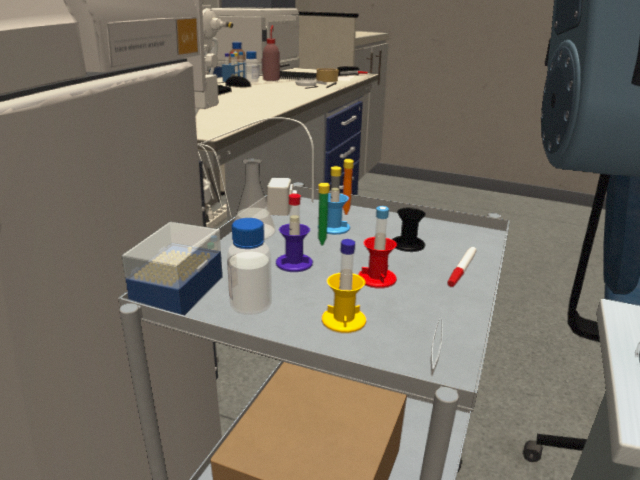

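The scene view shows the purple cap in yellow holder (238,200), the blue cap in red (257,240), the red cap in purple (331,215), the yellow cap in blue (372,280), and the black holder empty (281,315). The green and orange look-alikes stand at (346,245) and (398,310). This is one 4-cycle, so five moves are enough.

```bash
cat > m.py <<'E'
from h import *
from scipy.optimize import least_squares
C={n:dict(np.load("pics/%s0.npz"%n)) for n in("scene","side")}
caps={"scene":dict(red=(331,191),yellow=(374,255),purple=(235,172),blue=(256,217),green=(345,227),orange=(400,290)),
"side":dict(red=(294,199),yellow=(336,171),purple=(347,246),blue=(382,213),green=(323,188),orange=(349,163))}
hold={"scene":dict(red=(260,245),yellow=(240,205),purple=(332,230),blue=(371,290),black=(281,315)),
"side":dict(red=(379,260),yellow=(345,300),purple=(294,245),blue=(337,215),black=(409,228))}
hr=dict(red=[(0,8),(172,180)],yellow=[(19,33)],purple=[(118,150)],blue=[(95,112)],green=[(20,33)],orange=[(18,30)])
def mask(c,col,box,black=False):
    x0,y0,x1,y1=box; h=cv2.cvtColor(c["color"],cv2.COLOR_RGB2HSV); m=np.zeros(h.shape[:2],np.uint8)
    if col=="black": k=h[...,2]<60
    else:
        k=sum(((h[...,0]>=a)&(h[...,0]<=b)) for a,b in hr[col])>0
        k&=(h[...,1]>110)&(h[...,2]>40)
    m[y0:y1,x0:x1]=k[y0:y1,x0:x1]; return m
if __name__=="__main__":
  for n,c in C.items():
    T=c["extrinsics"]; P=cloud(c,T)
    for k,(u,v) in caps[n].items():
        m=mask(c,k,(u-10,v-13,u+10,v+13)); nn,l,s,ce=cv2.connectedComponentsWithStats(m); i=1+s[1:,4].argmax()
        p=onplane(c,T,[ce[i]],.106)[0]; q=P[l==i]; q=q[np.isfinite(q[:,2])]
        print(n,"cap",k,ce[i].round(1),s[i],p.round(4),"zmax",np.percentile(q[:,2],[5,95]).round(3),np.median(q,0).round(3))
    for k,(u,v) in hold[n].items():
        m=mask(c,k,(u-30,v-40,u+30,v+45)); q=P[m>0]; q=q[np.isfinite(q[:,2])]
        f=q[(q[:,2]<.012)&(q[:,2]>-.01)]; r=q[(q[:,2]>.05)&(q[:,2]<.066)]
        # outer boundary of the foot: hull points, circle of 30mm
        out=[]
        for g,rad in((f,.030),(r,.025)):
            if len(g)<15: out.append(None); continue
            hu=cv2.convexHull(g[:,:2].astype(np.float32))[:,0]
            c0,rr=cv2.minEnclosingCircle(hu); out.append((np.round(c0,4),round(rr,4),len(g)))
        print(n,"hold",k,out)
E
python3 m.py
```

```text
scene cap red [331.3 190.6] [326 185  11  12 103] [ 0.6204 -0.0653  0.106 ] zmax [0.106 0.117] [ 0.616 -0.075  0.115]
scene cap yellow [374.1 254.3] [369 248  12  14 139] [ 0.612  -0.2273  0.106 ] zmax [0.105 0.117] [ 0.608 -0.235  0.115]
scene cap purple [233.1 170.2] [229 166   9  10  67] [0.4918 0.0604 0.106 ] zmax [0.109 0.117] [0.489 0.047 0.116]
scene cap blue [253.3 216.2] [249 214  10   6  26] [ 0.4828 -0.0719  0.106 ] zmax [0.114 0.118] [ 0.48  -0.083  0.116]
scene cap green [345.5 227.1] [340 221  12  14 133] [ 0.6012 -0.1567  0.106 ] zmax [0.098 0.111] [ 0.6   -0.159  0.109]
scene cap orange [400.4 291.6] [395 284  12  16 164] [ 0.6096 -0.3056  0.106 ] zmax [0.1   0.111] [ 0.609 -0.308  0.109]
scene hold red [(array([ 0.4828, -0.0469]), 0.0621, 464), (array([ 0.4823, -0.0775]), 0.0253, 257)]
scene hold yellow [(array([0.495 , 0.0887]), 0.0683, 285), (array([0.4904, 0.0525]), 0.0257, 220)]
scene hold purple [(array([ 0.6125, -0.0731]), 0.0286, 247), (array([ 0.6166, -0.0718]), 0.0244, 140)]
scene hold blue [(array([ 0.6086, -0.232 ]), 0.0292, 506), (array([ 0.6085, -0.2314]
[... 630 characters left out ...]
2  12 122] [ 0.6007 -0.1464  0.106 ] zmax [-0.343  0.11 ] [ 0.603 -0.148  0.104]
side cap orange [348.1 163.3] [343 158  11  11 104] [ 0.6094 -0.2946  0.106 ] zmax [-0.329  0.11 ] [ 0.612 -0.299  0.103]
side hold red [(array([ 0.506 , -0.1346]), 0.0936, 450), (array([ 0.4832, -0.077 ]), 0.0252, 290)]
side hold yellow [(array([0.5054, 0.0023]), 0.0827, 704), (array([0.4918, 0.0524]), 0.0258, 405)]
side hold purple [(array([ 0.6172, -0.0678]), 0.03, 370), (array([ 0.617 , -0.0702]), 0.0252, 227)]
side hold blue [(array([ 0.6008, -0.2286]), 0.0306, 193), (array([ 0.6104, -0.2288]), 0.0248, 121)]
side hold black [(array([ 0.4668, -0.2133]), 0.0277, 253), (array([ 0.4678, -0.2178]), 0.0256, 264)]
```

View pics/wrist0.png

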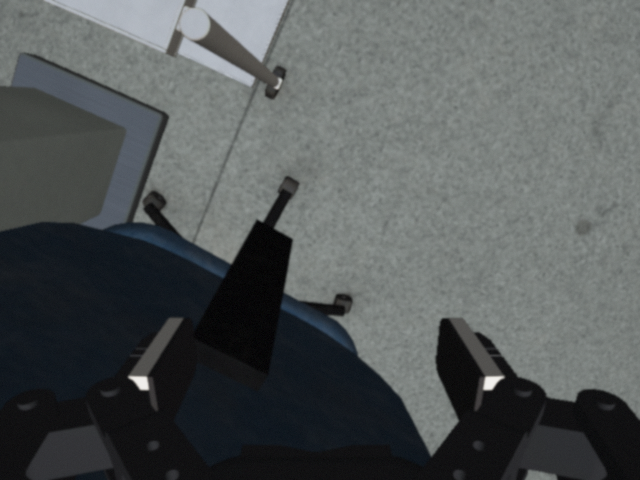

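Request:
send_rows(motion=[[0, 0, -8.1, 0, 0, -12, -1], [0, 0, -8.1, 0, 0, -12, -1], [0, 0, -8.1, 0, 0, -12, -1], [0, 0, -8.1, 0, 0, -12, -1], [0, 0, -8.1, 0, 0, -12, -1], [0, 0, -8.1, 0, 0, 0, -1], [0, 0, -8.1, 0, 0, 0, -1], [0, 0, -8.1, 0, 0, 0, -1], [0, 0, -0.1, 0, 0, 0, -1], [0, 0, 0, 0, 0, 0, -1]])

```text
time_s: 1.15
eef_pos: [0.2438, -0.5206, 0.291]
eef_rot: [-0.0, 0.709, 0.706, 0.0]
wrist_force: [0.8, -0.0, 0.5]
opening: 1.003
grasp_force: 0.0
```

```bash
python3 - <<'E'
from h import *
G=np.zeros((22,22))
for n in("scene","side"):
    c=dict(np.load("pics/%s0.npz"%n)); p=cloud(c,c["extrinsics"]).reshape(-1,3)
    p=p[np.isfinite(p[:,0])]; i=((p[:,0]-.36)/.02).astype(int); j=((p[:,1]+.34)/.02).astype(int)
    k=(p[:,0]>.36)&(p[:,1]>-.34)&(i<22)&(j<22)&(p[:,2]<.6); np.maximum.at(G,(i[k],j[k]),p[k,2])
print("cols y",[int(-340+20*j) for j in range(22)])
for i in range(22): print(360+20*i,*["%3d"%(1000*g) for g in G[i]])
E
```

```text
cols y [-340, -320, -300, -280, -260, -240, -220, -200, -180, -160, -140, -120, -100, -80, -60, -40, -20, 0, 20, 40, 60, 80]
360   3   2   2   3   2  15  17  19  17  19  18  17  15   3   2   2   2   6   9  10  11  11
380   3   4   2   3   3   2   4   3   4   4   3   2   2   3   2   2   2   3   2   2   2   3
400   3   3   3   3   3   3   3   4   3   2   2   3   2   2   2   2   2   2   2   2   2   3
420   2   2   3   4   4   8   8   3   3   2   2   2   2   2   2   2   3   2   3   2   4   3
440   3   3   3   3  61  61  60  61   2   3   2   2  62  61   4   3   3   3   3   3   3   2
460   3   3   3   3  62  60  60  61   0   2   2  60 118 117  60   3   2   2  61  62  61   4
480   3   3   3   3   6  61  61  59   0   1   2  61 118 117  60   1   0   5  62 117 115   6
500   3   3   3   3   2   4   2   3   2   2   3   2  61  61  58   1   0   1  62 115  60   5
520   3   4   3   4   3   2   3   3   2   3   2   2   2   3   3   3   2   3   2   3   3   3
540   3   3   3   3   2   2   2   2   2   2   3   2   2   3   4   3   3   2   2   2   4   2
560   3   3   4   2   3   4   3   2   3   2   3   2   2
[... 348 characters left out ...]
   0   2   3   3   4  60   5   1   0   1   3 121 123  90
660   3   3   3   3   2 187 172   3   2   2   1   2   2   3   3   3   2   3   1   1   3   2
680   4   3   3   3 190 188   3   2  30  42  43   3   2   2   2   2   3  81  83  82  83  83
700   3   3  56 188 189   2   2  23  81 135 135  50   2   3   3   3   2  84  84  84  83  84
720   3  60  61 188 186  57   2  27 135 137 136  62   2   2   2  35  36  82  83  83  83  83
740   3  57 182 185  60  58   3  18  75 136 136  49   1   2  36  34  34  83  83  83  84  83
760  25  25 180 179   0   0  24  25  25  24  28  23  23  25  24  25  25  25  83  84  84  83
780   0   0 174   0   0   0 357 358   0   0   0   0   0   0   0   0   0   0  80  80 287 290
```

```bash
python3 - <<'E'
from h import *
o=[]
for n,b in(("scene",(370,170,530,330)),("side",(180,100,340,260))):
    c=dict(np.load("pics/%s0.npz"%n)); P=cloud(c,c["extrinsics"])
    k=(P[...,2]>.125)&(P[...,0]>.55)&(P[...,0]<.85)&(P[...,1]<.03)&(P[...,2]<.5)&(P[...,1]>-.6)
    v,u=np.where(k); s=np.argsort(P[v,u,0]); s=s[::max(1,len(s)//25)]
    print(n,len(v))
    for a in s: print(u[a],v[a],(1000*P[v[a],u[a]]).round())
    x0,y0,x1,y1=b; o.append(cv2.resize(c["color"][y0:y1,x0:x1],(400,400),interpolation=cv2.INTER_CUBIC))
save("crop1",np.hstack(o))
E
```

```text
scene 18918
387 230 [ 642. -209.  126.]
407 105 [805.  14. 179.]
525 215 [ 808. -301.  165.]
424 49 [810. -11. 290.]
427 117 [812. -39. 181.]
430 111 [814. -42. 194.]
444 98 [817. -71. 231.]
442 145 [819. -81. 148.]
445 145 [822. -86. 150.]
520 59 [ 823. -208.  351.]
423 26 [823.  17. 315.]
457 47 [824. -76. 316.]
437 2 [825. -11. 362.]
456 153 [ 826. -113.  149.]
490 70 [ 827. -152.  311.]
517 43 [ 828. -191.  365.]
474 117 [ 829. -135.  227.]
488 131 [ 830. -170.  222.]
492 131 [ 831. -178.  225.]
501 71 [ 832. -168.  316.]
479 109 [ 834. -137.  241.]
482 111 [ 836. -142.  239.]
483 126 [ 839. -148.  216.]
542 35 [ 843. -216.  383.]
518 24 [ 845. -168.  379.]
544 56 [ 850. -221.  356.]
side 12987
312 163 [ 646. -206.  125.]
143 91 [806.  26. 273.]
149 99 [808.  13. 259.]
165 181 [809.  -9. 130.]
157 94 [810.  -9. 263.]
149 77 [812.   4. 289.]
171 125 [813. -41. 210.]
175 115 [815. -55. 222.]
176 82 [817. -66. 272.]
184 156 [820. -78. 150.]
178 54 [823. -84. 312.]
182 24 [824. -99. 356.]
162 47 [824. -47. 326.]
168 23 [825. -65. 360.]
141 41 [825.  -1. 338.]
144 25 [826. -10. 359.]
126 39 [827.  29. 343.]
136 63 [828.  11. 309.]
140 16 [829.  -7. 372.]
194 134 [ 831. -125.  175.]
207 94 [ 832. -173.  236.]
198 13 [ 833. -158.  371.]
202 101 [ 834. -160.  225.]
137 6 [837. -11. 386.]
150 69 [844. -39. 294.]
122 73 [850.  17. 295.]
```

View pics/crop1.png

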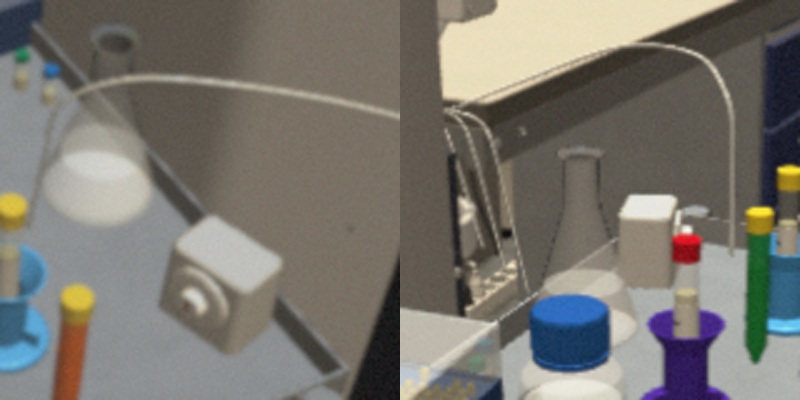

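The wrist picture showed only floor. The crop shows a cable: it arcs over at about z 0.19 and hangs down near (0.645,-0.207), close to the blue holder. At that holder I'll come in with the tool turned and leaned away from the cable.

Request:
send_rows(motion=[[0, 0, 0, 32, 26.8, 0, -1], [0, 0, 0, 32, 26.8, 0, -1], [0, 0, 0, 32, 26.8, 0, -1], [0, 0, 0, 32, 26.8, 0, -1], [0, 0, 0, 32, 26.8, 0, -1], [0, 0, 0, 32, 26.8, 0, -1], [0, 0, 0, 32, 26.8, 0, -1], [0, 0, 0, 32, 26.8, 0, -1], [0, 0, 0, 32, 26.8, 0, -1], [0, 0, 0, 32, 26.8, 0, -1]])

```text
time_s: 2.15
eef_pos: [0.5128, -0.1993, 0.2914]
eef_rot: [0.0, 0.708, 0.706, 0.0]
wrist_force: [0.3, -0.4, -0.4]
opening: 1.001
grasp_force: 0.0
```

Request:
send_rows(motion=[[0, 0, 0, 32.4, 26.8, 0, -0.3], [0, 0, 0, 32.4, 26.8, 0, -0.3], [0, 0, 0, 32.4, 26.8, 0, -0.3], [0, 0, 0, 32.4, 26.8, 0, -0.3], [0, 0, -8.1, 0, 0, 0, -0.3], [0, 0, -8.1, 0, 0, 0, -0.3], [0, 0, -8.1, 0, 0, 0, -0.3], [0, 0, -8.1, 0, 0, 0, -0.3], [0, 0, -8.1, 0, 0, 0, -0.3], [0, 0, -8.1, 0, 0, 0, -0.3]])

```text
time_s: 3.15
eef_pos: [0.619, -0.0712, 0.291]
eef_rot: [-0.0, 0.352, 0.936, -0.0]
wrist_force: [0.6, -0.3, -1.1]
opening: 0.652
grasp_force: 0.0
```

Request:
send_rows(motion=[[0, 0, -8, 0, 0, 0, -0.3], [0, 0, -8, 0, 0, 0, -0.3], [0, 0, -8, 0, 0, 0, -0.3], [0, 0, -8, 0, 0, 0, -0.3], [0, 0, -8, 0, 0, 0, -0.3], [0, 0, -8, 0, 0, 0, -0.3], [0, 0, -8, 0, 0, 0, -0.3], [0, 0, -8, 0, 0, 0, -0.3], [0, 0, -8, 0, 0, 0, -0.3], [0, 0, -6.4, 0, 0, 0, -0.3]])

```text
time_s: 4.15
eef_pos: [0.619, -0.0713, 0.291]
eef_rot: [-0.0, -0.318, 0.948, 0.0]
wrist_force: [-0.2, 0.3, -0.6]
opening: 0.65
grasp_force: 0.0
```

```bash
cat > st.py <<'E'
from h import *
import sys
def rot(o): q=o["eef_rot"]; return R.from_quat([q[1],q[2],q[3],q[0]])
o=ctrl.get_obs(); A=rot(o).as_matrix()
print("pos",o["eef_pos"].round(4),"q",o["q"].round(2),"toolx ang",np.degrees(np.arctan2(A[1,0],A[0,0])).round(2),"z",A[:,2].round(3),"open",round(o["opening"],3),"F",o["wrist_force"].round(1))
if __name__=="__main__" and len(sys.argv)>3:
    t=np.array([float(a) for a in sys.argv[1:4]]); print("shift tool mm",(1000*A.T@(t-o["eef_pos"])).round(1))
E
python3 st.py 0.619 -0.071 0.14
python3 - <<'E'
from h import *
o=ctrl.get_obs(); c=ctrl.camera("wrist"); save("w1",c["color"]); np.savez("pics/w1.npz",T=ext(c,o),**c)
c=dict(np.load("pics/side0.npz")); P=cloud(c,c["extrinsics"]).reshape(-1,3)
for z in np.arange(.06,.2,.01):
    k=(abs(P[:,2]-z)<.005)&(P[:,0]>.625)&(P[:,0]<.72)&(P[:,1]<-.195)&(P[:,1]>-.28); print(z.round(2),k.sum(),(1000*P[k].min(0)).round() if k.any() else "",(1000*np.median(P[k],0)).round() if k.any() else "")
E
```

```text
pos [ 0.619  -0.0713  0.291 ] q [-0.3   0.25  1.41  0.    1.49 -2.52] toolx ang -142.91 z [-0.  0. -1.] open 0.65 F [-0.2  0.3 -0.6]
shift tool mm [ -0.2   0.2 151. ]
0.06 29 [ 626. -271.   55.] [ 644. -245.   58.]
0.07 12 [ 642. -204.   65.] [ 644. -201.   70.]
0.08 10 [ 643. -204.   76.] [ 644. -202.   81.]
0.09 9 [ 643. -207.   85.] [ 645. -203.   88.]
0.1 5 [ 644. -206.   97.] [ 645. -205.  100.]
0.11 5 [ 645. -206.  106.] [ 645. -205.  110.]
0.12 6 [ 645. -209.  115.] [ 646. -206.  119.]
0.13 6 [ 646. -210.  125.] [ 647. -209.  129.]
0.14 2 [ 647. -208.  135.] [ 647. -208.  137.]
0.15 2 [ 648. -211.  152.] [ 648. -210.  153.]
0.16 10 [ 648. -218.  157.] [ 650. -212.  162.]
0.17 13 [ 651. -222.  166.] [ 657. -219.  171.]
0.18 16 [ 661. -236.  175.] [ 668. -227.  180.]
0.19 27 [ 676. -260.  185.] [ 698. -246.  187.]
0.2 0
```

View pics/w1.png

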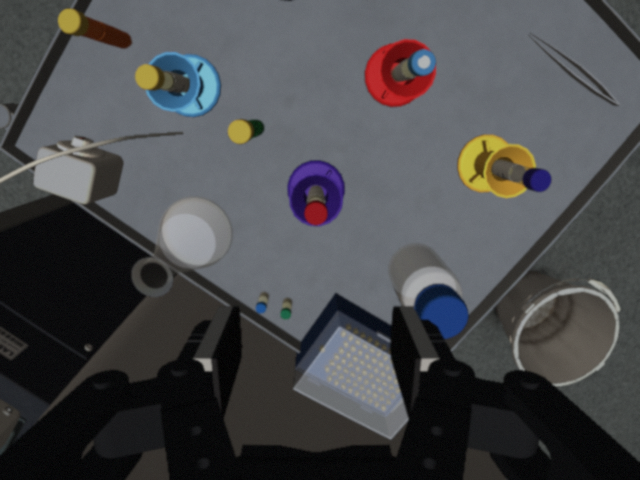

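The wrist view shows every cap: red (316,212), yellow (148,78), blue (422,63), purple (537,179). I'll refine the cap positions from it.

```bash
cat > cap.py <<'E'
from m import *
hr["yellow"]=[(16,33)]
def caps_in(c,T,d):
    for k,(u,v) in d.items():
        m=mask(c,k,(u-16,v-16,u+16,v+16)); nn,l,s,ce=cv2.connectedComponentsWithStats(m); i=1+s[1:,4].argmax()
        print(k,ce[i].round(1),s[i],onplane(c,T,[ce[i]],.106)[0].round(4))
E
python3 - <<'E'
from cap import *
c=dict(np.load("pics/w1.npz")); T=c["T"]
caps_in(c,T,dict(red=(316,212),yellow=(146,77),blue=(424,62),purple=(539,180)))
P=cloud(c,T); 
for k,(u,v) in dict(red=(398,72),yellow=(497,165),purple=(315,190),blue=(183,84)).items():
    m=mask(c,k,(u-45,v-45,u+45,v+45)); q=P[m>0]; q=q[(q[:,2]>.054)&(q[:,2]<.066)]
    print(k,cv2.minEnclosingCircle(q[:,:2].astype(np.float32)))
E
```

```text
red [315.5 212. ] [305 201  22  24 417] [ 0.618 -0.072  0.106]
yellow [148.6  76.9] [135  65  27  24 548] [ 0.6103 -0.2338  0.106 ]
blue [420.9  62.6] [409  50  27  25 352] [ 0.4815 -0.0784  0.106 ]
purple [537.7 179.2] [523 169  28  23 455] [0.4887 0.0532 0.106 ]
red ((0.4818612337112427, -0.07863084971904755), 0.024607591331005096)
yellow ((0.4902084171772003, 0.05090637505054474), 0.024783579632639885)
purple ((0.6175896525382996, -0.07234515994787216), 0.024416891857981682)
blue ((0.6093856692314148, -0.23181742429733276), 0.024601837620139122)
```

Request:
send_rows(motion=[[0, 0, 0, 0.5, 0, 38, -0.3], [0, 0, 0, 0, 0, 38, -0.3], [0, 0, 0, 0, 0, 38, -0.3], [0, 0, 0, 0, 0, 38, -0.3], [0, 0, 0, 0, 0, 32, -0.3], [0, 0, 0, 0, 0, 20, -0.3], [0, 0, 0, 0, 0, 0, -0.3], [0, 0, 0, 0, 0, 0, 1], [0, 0, 0, 0, 0, 0, 1], [0, 0, 0, 0, 0, 0, 1]])

```text
time_s: 5.2
eef_pos: [0.6202, -0.072, 0.0895]
eef_rot: [0.002, -0.317, 0.948, -0.001]
wrist_force: [0.2, -0.8, 0.1]
opening: 0.201
grasp_force: 58.5
```

Request:
send_rows(motion=[[0, 0, 0, 0, 0, 0, 1], [0, 0, 0, 0, 0, 0, 1], [0, 0, 0, 0, 0, 0, 1], [0, 0, 0, 0, 0, -5, 1], [0, 0, 0, 0, 0, -10, 1], [0, 0, 0, 0, 0, -15, 1], [0, 0, 0, 0, 0, -25, 1], [0, 0, 0, 0, 0, -25, 1], [0, 0, 0, 0, 0, -20, 1], [0, 0, 0, 0, 0, -10, 1]])

```text
time_s: 6.2
eef_pos: [0.62, -0.0719, 0.201]
eef_rot: [0.002, -0.317, 0.948, -0.001]
wrist_force: [0.0, -0.7, -0.7]
opening: 0.196
grasp_force: 58.6
```

```bash
python3 st.py 0.467 -0.219 0.2; python3 - <<'E'
from h import *
o=ctrl.get_obs(); a=ctrl.camera("wrist")["color"]; b=ctrl.camera("side")["color"]
save("g1",np.hstack([cv2.resize(a[130:],(400,320)),b[80:400,150:550]]))
E
```

```text
pos [ 0.62   -0.0719  0.201 ] q [-0.31  0.31  1.51  0.    1.32 -2.52] toolx ang -143.02 z [ 0.004 -0.001 -1.   ] open 0.196 F [ 0.  -0.7 -0.7]
shift tool mm [210.7 -25.5   0.5]
```

View pics/g1.png

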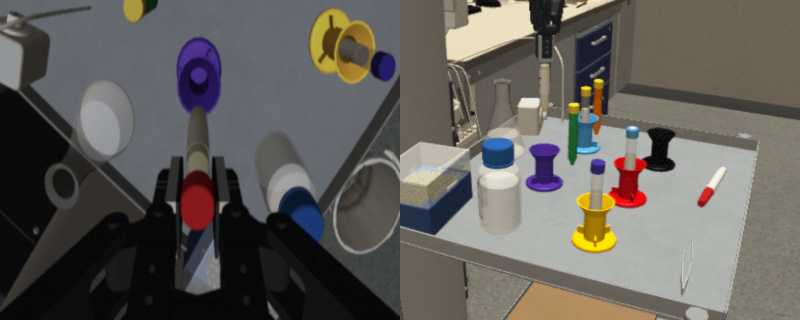

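The tube is held upright. Next it goes to the black holder.

Request:
send_rows(motion=[[0, 0, 0, 20, -2.5, 0, 1], [0, 0, 0, 36, -4.5, 0, 1], [0, 0, 0, 36, -4.5, 0, 1], [0, 0, 0, 36, -4.5, 0, 1], [0, 0, 0, 36, -4.5, 0, 1], [0, 0, 0, 30, -3.5, 0, 1], [0, 0, 0, 16.5, -1.5, 0, 1], [0, 0, 0, 0, 0, 20, 1], [0, 0, 0, 0, 0, 20, 1], [0, 0, 0, 0, 0, 10, 1]])

```text
time_s: 7.3
eef_pos: [0.4643, -0.2177, 0.1446]
eef_rot: [-0.001, -0.317, 0.948, 0.002]
wrist_force: [-0.6, 0.9, 0.1]
opening: 0.194
grasp_force: 58.6
```

```bash
python3 st.py 0.467 -0.219 0.091
```

```text
pos [ 0.4643 -0.2177  0.1446] q [-0.67  0.14  1.84  0.    1.16 -2.89] toolx ang -143.05 z [-0.003  0.003 -1.   ] open 0.194 F [-0.6  0.9  0.1]
shift tool mm [-1.4 -2.9 53.6]
```

Request:
send_rows(motion=[[0, 0, 0, 0, 0, 0, 1], [0, 0, 0, 0, 0, 0, 1], [0, 0, 0, 0, 0, 0, 1], [0, 0, 0, 0, 0, 0, 1], [0, 0, 0, 0, 0, 0, 1], [0, 0, 0, 0, 0, 0, 1], [0, 0, 0, 0, 0, 0, 1], [0, 0, 0, 0, 0, 0, 1], [0, 0, 0, 0, 0, 0, 1], [0, 0, 0, 0, 0, 0, 1]])

```text
time_s: 8.3
eef_pos: [0.4659, -0.2186, 0.1473]
eef_rot: [-0.0, -0.317, 0.948, 0.0]
wrist_force: [-0.4, -0.5, -0.0]
opening: 0.198
grasp_force: 58.6
```

```bash
python3 st.py 0.467 -0.219 0.091; python3 - <<'E'
from h import *
a=ctrl.camera("wrist")["color"]; b=ctrl.camera("scene")["color"]
save("g2",np.hstack([cv2.resize(a[100:],(500,400)),cv2.resize(b[200:360,220:340],(300,400))]))
E
```

```text
pos [ 0.4659 -0.2186  0.1473] q [-0.67  0.14  1.83  0.    1.17 -2.89] toolx ang -143.02 z [-0.  0. -1.] open 0.198 F [-0.4 -0.5 -0. ]
shift tool mm [-0.7 -1.  56.3]
```

View pics/g2.png

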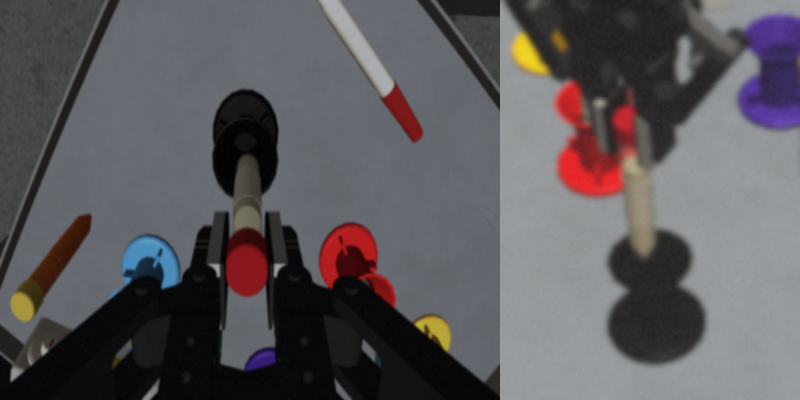

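The arm settles exactly on its commanded pose, and the tube tip is centred in the black mouth. Descending.

Request:
send_rows(motion=[[0, 0, 0, -0.5, -0.5, 10, 1], [0, 0, 0, 0, 0, 12, 1], [0, 0, 0, 0, 0, 12, 1], [0, 0, 0, 0, 0, 12, 1], [0, 0, 0, 0, 0, 8, 1], [0, 0, 0, 0, 0, 4, 1], [0, 0, 0, 0, 0, 0, 1], [0, 0, 0, 0, 0, 0, 1], [0, 0, 0, 0, 0, 0, 1], [0, 0, 0, 0, 0, 0, 1]])

```text
time_s: 9.4
eef_pos: [0.4667, -0.2187, 0.0895]
eef_rot: [0.0, -0.317, 0.948, -0.0]
wrist_force: [0.2, 0.6, 3.4]
opening: 0.203
grasp_force: 59.2
```

Request:
send_rows(motion=[[0, 0, 0, 0, 0, 0, -0.3], [0, 0, 0, 0, 0, 0, -0.3], [0, 0, 0, 0, 0, 0, -0.3], [0, 0, 0, 0, 0, -15, -0.3], [0, 0, 0, 0, 0, -35, -0.3], [0, 0, 0, 0, 0, -35, -0.3], [0, 0, 0, -15, 17, 0, -0.3], [0, 0, 0, -26, 29, 0, -0.3], [0, 0, 0, -29, 32, 0, -0.3], [0, 0, 0, -29, 32, 0, -0.3]])

```text
time_s: 10.4
eef_pos: [0.4792, -0.07, 0.1742]
eef_rot: [-0.0, -0.317, 0.949, 0.0]
wrist_force: [1.0, -0.5, 0.6]
opening: 0.652
grasp_force: 0.0
```

Request:
send_rows(motion=[[0, 0, 0, -29, 32, 0, -0.3], [0, 0, 0, -29, 32, 0, -0.3], [0, 0, 0, -25, 29, 0, -0.3], [0, 0, 0, 0, 0, 0, -0.3], [0, 0, 0, 0, 0, 0, -0.3], [0, 0, 0, 0, 0, 0, -0.3], [0, 0, 0, 0, 0, 0, -0.3], [0, 0, 0, 0, 0, 0, -0.3], [0, 0, 0, 0, 0, 0, -0.3], [0, 0, 0, 0, 0, 0, -0.3]])

```text
time_s: 11.4
eef_pos: [0.4899, 0.0524, 0.1743]
eef_rot: [-0.0, -0.317, 0.949, 0.0]
wrist_force: [0.7, -0.4, 0.4]
opening: 0.647
grasp_force: 0.0
```

```bash
python3 st.py 0.490 0.053 0.089; python3 - <<'E'
from h import *
a=ctrl.camera("wrist")["color"]; b=ctrl.camera("side")["color"]
save("g3",np.hstack([cv2.resize(a[130:],(400,320)),b[80:400,150:550]]))
E
```

```text
pos [0.4899 0.0524 0.1743] q [-0.13  0.06  1.87 -0.    1.22 -2.35] toolx ang -143.07 z [-0. -0. -1.] open 0.647 F [ 0.7 -0.4  0.4]
shift tool mm [-0.4  0.4 85.3]
```

View pics/g3.png

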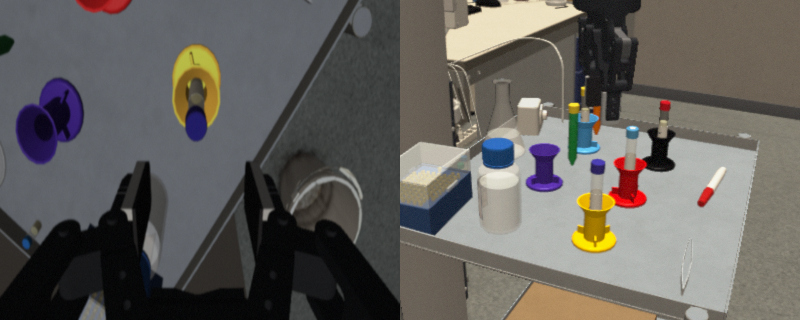

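Red now stands in black, and the fingers are centred over the purple cap.

Request:
send_rows(motion=[[0, 0, 0, 0, 0, 25, -0.3], [0, 0, 0, 0, 0, 30, -0.3], [0, 0, 0, 0, 0, 21, -0.3], [0, 0, 0, 0, 0, 10, -0.3], [0, 0, 0, 0, 0, 0, -0.3], [0, 0, 0, 0, 0, 0, 1], [0, 0, 0, 0, 0, 0, 1], [0, 0, 0, 0, 0, 0, 1], [0, 0, 0, 0, 0, 0, 1], [0, 0, 0, 0, 0, 0, 1]])

```text
time_s: 12.5
eef_pos: [0.4911, 0.0528, 0.0897]
eef_rot: [0.001, -0.317, 0.948, -0.001]
wrist_force: [-0.9, -1.1, 6.8]
opening: 0.198
grasp_force: 58.8
```

Request:
send_rows(motion=[[0, 0, 0, 0, 0, 0, 1], [0, 0, 0, 0, 0, -5, 1], [0, 0, 0, 0, 0, -15, 1], [0, 0, 0, 0, 0, -25, 1], [0, 0, 0, 0, 0, -30, 1], [0, 0, 0, 0, 0, -30, 1], [0, 0, 0, 0, 0, -10, 1], [0, 0, 0, 0, 0, 0, 1], [0, 0, 0, 0, 0, 0, 1], [0, 0, 0, 0, 0, 0, 1]])

```text
time_s: 13.5
eef_pos: [0.4887, 0.0531, 0.2014]
eef_rot: [-0.001, -0.317, 0.948, 0.001]
wrist_force: [-0.5, -0.6, -0.9]
opening: 0.197
grasp_force: 58.9
```

```bash
python3 st.py 0.617 -0.0715 0.203
```

```text
pos [0.4887 0.0531 0.2014] q [-0.13  0.02  1.84  0.    1.28 -2.35] toolx ang -143.02 z [-0.003  0.    -1.   ] open 0.197 F [-0.5 -0.6 -0.9]
shift tool mm [ -27.6 -176.7   -2.1]
```

Request:
send_rows(motion=[[0, 0, 0, -3, -20, 0, 1], [0, 0, 0, -5.5, -35, 0, 1], [0, 0, 0, -5.5, -35, 0, 1], [0, 0, 0, -5.5, -35, 0, 1], [0, 0, 0, -5, -32, 0, 1], [0, 0, 0, -2.5, -18.5, 0, 1], [0, 0, 0, 0, 0, 15, 1], [0, 0, 0, 0, 0, 20, 1], [0, 0, 0, 0, 0, 10, 1], [0, 0, 0, 0, 0, 0, 1]])

```text
time_s: 14.5
eef_pos: [0.6144, -0.0696, 0.1547]
eef_rot: [-0.003, -0.317, 0.948, 0.002]
wrist_force: [-1.0, 0.2, -0.2]
opening: 0.196
grasp_force: 58.9
```

```bash
python3 st.py 0.617 -0.0715 0.09
```

```text
pos [ 0.6144 -0.0696  0.1547] q [-0.3   0.35  1.55  0.    1.24 -2.52] toolx ang -142.98 z [-0.006  0.002 -1.   ] open 0.196 F [-1.   0.2 -0.2]
shift tool mm [-1.1 -3.4 64.7]
```

Request:
send_rows(motion=[[0, 0, 0, 0, 0, 0, 1], [0, 0, 0, 0, 0, 10, 1], [0, 0, 0, 0, 0, 14, 1], [0, 0, 0, 0, 0, 14, 1], [0, 0, 0, 0, 0, 14, 1], [0, 0, 0, 0, 0, 11, 1], [0, 0, 0, 0, 0, 5, 1], [0, 0, 0, 0, 0, 0, 1], [0, 0, 0, 0, 0, 0, 1], [0, 0, 0, 0, 0, 0, 1]])

```text
time_s: 15.5
eef_pos: [0.6169, -0.071, 0.0901]
eef_rot: [-0.0, -0.317, 0.948, 0.0]
wrist_force: [0.7, 0.2, -0.6]
opening: 0.197
grasp_force: 58.8
```

Request:
send_rows(motion=[[0, 0, 0, 0, 0, 0, -0.3], [0, 0, 0, 0, 0, 0, -0.3], [0, 0, 0, 0, 0, 0, -0.3], [0, 0, 0, 0, 0, -15, -0.3], [0, 0, 0, 0, 0, -35, -0.3], [0, 0, 0, 0, 0, -35, -0.3], [0, 0, 0, 0, 0, -25, -0.3], [0, 0, 0, 15, -20, 0, -0.3], [0, 0, 0, 22, -29, 0, -0.3], [0, 0, 0, 22, -29, 0, -0.3]])

```text
time_s: 16.5
eef_pos: [0.6172, -0.1694, 0.2023]
eef_rot: [0.001, -0.318, 0.948, -0.001]
wrist_force: [0.5, 0.3, -0.1]
opening: 0.648
grasp_force: 0.0
```

Request:
send_rows(motion=[[0, 0, 0, 22, -29, 0, -0.3], [0, 0, 0, 14.5, -18.5, 0, -0.3], [0, -6.67, 0, 0, 0, 0, -0.3], [0, -6.67, 0, 0, 0, 0, -0.3], [0, -6.66, 0, 0, 0, 0, -0.3], [0, 0, 0, 0, 0, 0, -0.3], [0, 0, 0, 0, 0, 0, -0.3], [0, 0, 0, 0, 0, 0, -0.3], [0, 0, 0, 0, 0, 0, -0.3], [0, 0, 0, 0, 0, 0, -0.3]])

```text
time_s: 17.5
eef_pos: [0.6169, -0.2279, 0.2006]
eef_rot: [0.164, -0.313, 0.934, 0.055]
wrist_force: [0.3, -0.9, -0.7]
opening: 0.651
grasp_force: 0.0
```

```bash
python3 st.py 0.6162 -0.2291 0.0891; python3 - <<'E'
from cap import *
o=ctrl.get_obs(); c=ctrl.camera("wrist"); T=ext(c,o); b=ctrl.camera("side")["color"]
save("g4",np.hstack([cv2.resize(c["color"],(400,300)),b[80:380,150:550]]))
P=cloud(c,T); h=cv2.cvtColor(c["color"],cv2.COLOR_RGB2HSV)
m=((h[...,0]>16)&(h[...,0]<33)&(h[...,1]>110)).astype(np.uint8)
n,l,s,ce=cv2.connectedComponentsWithStats(m)
for i in range(1,n):
    if s[i,4]>80: print(ce[i].round(),s[i],onplane(c,T,[ce[i]],.106)[0].round(4))
E
```

```text
pos [ 0.6169 -0.2279  0.2006] q [-0.7   0.29  1.57  0.36  1.22 -3.04] toolx ang -142.91 z [ 0.273  0.206 -0.94 ] open 0.651 F [ 0.3 -0.9 -0.7]
shift tool mm [ 39.3  -0.5 104.4]
[199. 105.] [ 179   84   40   42 1292] [ 0.6094 -0.3055  0.106 ]
[317. 186.] [ 301  166   33   40 1070] [ 0.6109 -0.2315  0.106 ]
[628. 209.] [ 613  180   27   52 1059] [ 0.5087 -0.074   0.106 ]
[424. 239.] [409 221  31  36 871] [ 0.6011 -0.1585  0.106 ]
```

View pics/g4.png

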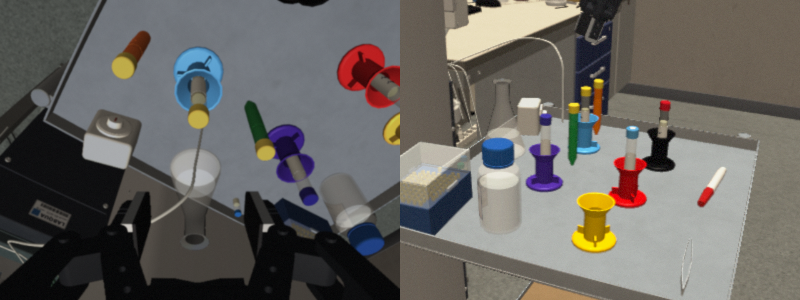

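Purple is in purple, and the cap and fingers line up here too. Joint 6 is close to its range limit (-3.04 of -3.12), so I'll turn 15° about the vertical first.

Request:
send_rows(motion=[[2.56, 0, 7.05, 0, 0, 0, -0.3], [2.56, 0, 7.05, 0, 0, 0, -0.3], [0, 0, 0, 0, 0, 0, -0.3], [0, 0, 0, 0, 0, 0, -0.3], [0, 0, 0, 0, 0, 0, -0.3], [0, 0, 0, 0, 0, 0, -0.3], [0, 0, 0, 0, 0, 0, -0.3], [0, 0, 0, 0, 0, 0, -0.3], [0, 0, 0, 0, 0, 0, -0.3], [0, 0, 0, 0, 0, 0, -0.3]])

```text
time_s: 18.6
eef_pos: [0.6162, -0.2287, 0.2002]
eef_rot: [0.17, -0.188, 0.967, 0.033]
wrist_force: [-0.2, -0.2, 0.3]
opening: 0.649
grasp_force: 0.0
```

```bash
python3 st.py 0.617 -0.2296 0.0891; python3 -c "
from st import *
print(A.T[:,2], A[:,1])"
```

```text
pos [ 0.6162 -0.2287  0.2002] q [-0.69  0.24  1.64  0.34  1.11 -2.77] toolx ang -158.02 z [ 0.317  0.128 -0.94 ] open 0.649 F [-0.2 -0.2  0.3]
shift tool mm [ 37.6  -1.1 104.6]
pos [ 0.6162 -0.2287  0.2002] q [-0.69  0.24  1.64  0.34  1.11 -2.77] toolx ang -158.02 z [ 0.317  0.128 -0.94 ] open 0.649 F [-0.2 -0.2  0.3]
[-3.41961706e-01  2.40034579e-04 -9.39713858e-01] [-3.74431225e-01  9.27254658e-01  2.40034579e-04]
```

Request:
send_rows(motion=[[0, 0, 0, 7.5, -0.2, 21, -0.3], [0, 0, 0, 9.4, -0.3, 26, -0.3], [0, 0, 0, 9.4, -0.3, 26, -0.3], [0, 0, 0, 6.8, -0.2, 19, -0.3], [0, 0, 0, 4.5, -0.1, 12.6, -0.3], [0, 0, 0, 0, 0, 0, -0.3], [0, 0, 0, 0, 0, 0, -0.3], [0, 0, 0, 0, 0, 0, -0.3], [0, 0, 0, 0, 0, 0, -0.3], [0, 0, 0, 0, 0, 0, -0.3]])

```text
time_s: 19.6
eef_pos: [0.6175, -0.2299, 0.0902]
eef_rot: [0.171, -0.188, 0.967, 0.033]
wrist_force: [-0.6, 0.4, -1.1]
opening: 0.653
grasp_force: 0.0
```

```bash
python3 st.py 0.617 -0.2296 0.0891; python3 - <<'E'
from h import *
a=ctrl.camera("wrist")["color"]; b=ctrl.camera("side")["color"]; d=ctrl.camera("scene")["color"]
save("g5",np.hstack([cv2.resize(a[160:],(360,300)),cv2.resize(b[80:240,260:420],(220,300)),cv2.resize(d[180:340,320:480],(220,300))]))
E
```

```text
pos [ 0.6175 -0.2299  0.0902] q [-0.69  0.39  1.7   0.39  0.92 -2.86] toolx ang -157.99 z [ 0.318  0.127 -0.939] open 0.653 F [-0.6  0.4 -1.1]
shift tool mm [0.7 0.5 0.9]
```

View pics/g5.png

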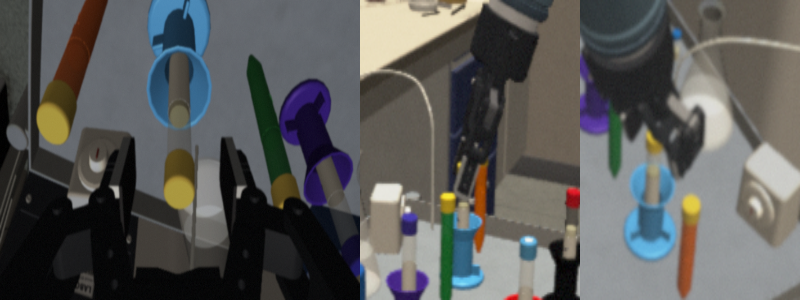

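The cap is between the pads, and the cable is clear of both fingers and body. Gripping and lifting straight up.

Request:
send_rows(motion=[[0, 0, 0, 0.5, 0.4, 0, 1], [0, 0, 0, 0, 0, 0, 1], [0, 0, 0, 0, 0, 0, 1], [0, 0, 0, 0, 0, 0, 1], [0, 0, 0, 0, 0, 0, 1], [0, 0, 0, 0, 0, 0, 1], [0, 0, 0, -2, 0, -5.6, 1], [0, 0, 0, -4, 0, -11.3, 1], [0, 0, 0, -6, 0, -17, 1], [0, 0, 0, -8, 0, -22, 1]])

```text
time_s: 20.75
eef_pos: [0.6156, -0.2291, 0.1488]
eef_rot: [0.17, -0.188, 0.967, 0.034]
wrist_force: [0.5, 0.0, 0.4]
opening: 0.199
grasp_force: 58.5
```

Request:
send_rows(motion=[[0, 0, 0, -8, 0, -22, 1], [0, 0, 0, -8, 0, -22, 1], [0, 0, 0, -5, 0, -14, 1], [0, 0, 0, 0, 0, 0, 1], [0, 0, 0, 0, 0, 0, 1], [0, 0, 0, 0, 0, 0, 1], [0, 0, 0, 0, 0, 0, 1], [0, 0, 0, 0, 0, 0, 1], [0, 0, 0, 0, 0, 0, 1], [0, 0, 0, 0, 0, 0, 1]])

```text
time_s: 21.75
eef_pos: [0.616, -0.2295, 0.2097]
eef_rot: [0.17, -0.188, 0.967, 0.033]
wrist_force: [-0.1, -0.3, -0.0]
opening: 0.196
grasp_force: 58.5
```

```bash
python3 st.py 0.4967 0.0542 0.21; python3 - <<'E'
from h import *
o=ctrl.get_obs(); c=ctrl.camera("side"); P=cloud(c,c["extrinsics"]); save("g6",c["color"][0:320,100:500])
# tube body axis: points of the tube under the gripper
k=(abs(P[...,0]-.611)<.05)&(abs(P[...,1]+.232)<.05)&(P[...,2]>.12)&(P[...,2]<.25)
for z in np.arange(.12,.26,.01):
    q=P[k&(abs(P[...,2]-z)<.005)]; print(z.round(2),len(q),(1000*np.median(q,0)).round() if len(q) else "")
E
```

```text
pos [ 0.616  -0.2295  0.2097] q [-0.69  0.23  1.63  0.34  1.13 -2.76] toolx ang -158.03 z [ 0.317  0.129 -0.94 ] open 0.196 F [-0.1 -0.3 -0. ]
shift tool mm [  4.1 307.7  -1.6]
0.12 3 [ 646. -205.  123.]
0.13 25 [ 610. -227.  131.]
0.14 44 [ 610. -225.  141.]
0.15 51 [ 609. -225.  150.]
0.16 65 [ 611. -225.  161.]
0.17 63 [ 610. -224.  170.]
0.18 53 [ 608. -225.  180.]
0.19 53 [ 609. -225.  190.]
0.2 56 [ 609. -225.  200.]
0.21 51 [ 608. -217.  211.]
0.22 92 [ 607. -213.  221.]
0.23 95 [ 605. -213.  230.]
0.24 99 [ 600. -215.  240.]
0.25 35 [ 598. -211.  247.]
0.26 0
```

View pics/g6.png

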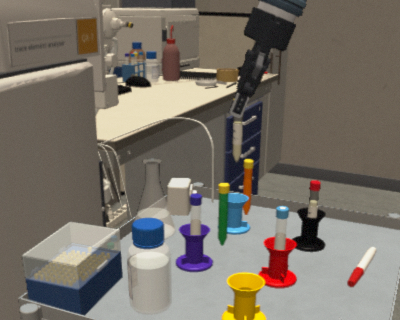

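The yellow tube hangs upright in the leaned gripper. Moving it to the yellow holder.

Request:
send_rows(motion=[[0, 0, 0, 0.4, 20, 0, 1], [0, 0, 0, 0.4, 36, 0, 1], [0, 0, 0, 0.4, 36, 0, 1], [0, 0, 0, 0.4, 36, 0, 1], [0, 0, 0, 0.4, 36, 0, 1], [0, 0, 0, 0.4, 36, 0, 1], [0, 0, 0, 0.4, 36, 0, 1], [0, 0, 0, 0.4, 36, 0, 1], [0, 0, 0, 0.4, 22, 0, 1], [0, 0, 0, 0.4, 13.7, 0, 1]])

```text
time_s: 22.8
eef_pos: [0.4965, 0.0562, 0.2089]
eef_rot: [0.171, -0.189, 0.967, 0.033]
wrist_force: [0.4, 0.9, -0.0]
opening: 0.204
grasp_force: 58.6
```

Request:
send_rows(motion=[[0, 0, 0, 5, 0, 14, 1], [0, 0, 0, 6.9, 0, 19, 1], [0, 0, 0, 3.4, 0, 9.4, 1], [0, 0, 0, 0, 0, 0, 1], [0, 0, 0, 0, 0, 0, 1], [0, 0, 0, 0, 0, 0, 1], [0, 0, 0, 0, 0, 0, 1], [0, 0, 0, 0, 0, 0, 1], [0, 0, 0, 0, 0, 0, 1], [0, 0, 0, 0, 0, 0, 1]])

```text
time_s: 23.8
eef_pos: [0.4976, 0.0544, 0.1638]
eef_rot: [0.171, -0.188, 0.967, 0.033]
wrist_force: [-0.4, -0.2, -0.4]
opening: 0.198
grasp_force: 58.6
```

```bash
python3 st.py 0.4967 0.0543 0.091; python3 - <<'E'
from h import *
c=ctrl.camera("side"); P=cloud(c,c["extrinsics"]); d=ctrl.camera("scene")
save("g7",np.hstack([c["color"][60:360,180:580],cv2.resize(d["color"][100:250,150:350],(400,300))]))
E
```

```text
pos [0.4976 0.0544 0.1638] q [-0.27 -0.13  2.12  0.27  0.9  -2.36] toolx ang -158.02 z [ 0.317  0.128 -0.94 ] open 0.198 F [-0.4 -0.2 -0.4]
shift tool mm [25.7  0.2 68.1]
```

View pics/g7.png

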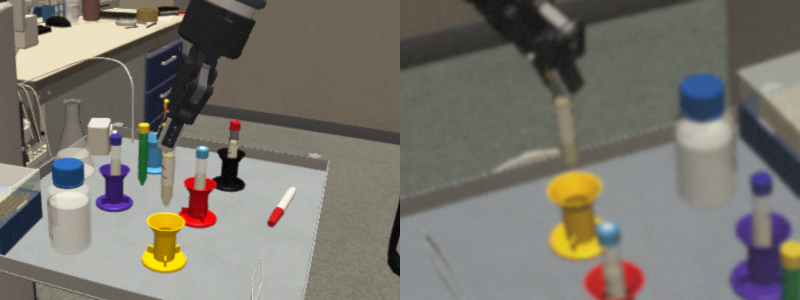

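Request:
send_rows(motion=[[0, 0, 0, 4, 0, 10, 1], [0, 0, 0, 4.8, 0, 13, 1], [0, 0, 0, 4.8, 0, 13, 1], [0, 0, 0, 4.8, 0, 13, 1], [0, 0, 0, 4.4, 0, 12, 1], [0, 0, 0, 2.4, 0, 6.6, 1], [0, 0, 0, 0, 0, 0, 1], [0, 0, 0, 0, 0, 0, 1], [0, 0, 0, 0, 0, 0, 1], [0, 0, 0, 0, 0, 0, 1]])

```text
time_s: 24.9
eef_pos: [0.4974, 0.0542, 0.0921]
eef_rot: [0.171, -0.188, 0.967, 0.033]
wrist_force: [0.1, -0.4, -0.5]
opening: 0.2
grasp_force: 58.9
```

Request:
send_rows(motion=[[0, 0, 0, 0, 0, 0, -0.3], [0, 0, 0, 0, 0, 0, -0.3], [0, 0, 0, 0, 0, 0, -0.3], [0, 0, 0, 0, 0, 0, -0.3], [0, 0, 0, -6.8, 0, -18.6, -0.3], [0, 0, 0, -12, 0, -33, -0.3], [0, 0, 0, -12, 0, -33, -0.3], [0, 0, 0, 13.5, -29.2, -4.9, -0.3], [0, 0, 0, 13.5, -29.2, -4.9, -0.3], [0, 0, 0, 13.5, -29.2, -4.9, -0.3]])

```text
time_s: 25.9
eef_pos: [0.4899, -0.0439, 0.1821]
eef_rot: [0.171, -0.188, 0.967, 0.033]
wrist_force: [1.1, 1.3, 0.1]
opening: 0.649
grasp_force: 0.0
```

Request:
send_rows(motion=[[0, 0, 0, 13.3, -29.3, -4.9, -0.3], [0, 0, 0, 0, 0, 0, -0.3], [0, 0, 0, 0, 0, 0, -0.3], [0, 0, 0, 0, 0, 0, -0.3], [0, 0, 0, 0, 0, 0, -0.3], [0, 0, 0, 0, 0, 0, -0.3], [0, 0, 0, 0, 0, 0, -0.3], [0, 0, 0, 0, 0, 0, -0.3], [0, 0, 0, 0, 0, 0, -0.3], [0, 0, 0, 0, 0, 0, -0.3]])

```text
time_s: 26.9
eef_pos: [0.4877, -0.0755, 0.1815]
eef_rot: [0.17, -0.188, 0.967, 0.033]
wrist_force: [0.9, -0.4, -0.8]
opening: 0.65
grasp_force: 0.0
```

```bash
python3 st.py 0.488 -0.0756 0.0891; python3 - <<'E'
from cap import *
o=ctrl.get_obs(); c=ctrl.camera("wrist"); T=ext(c,o); b=ctrl.camera("side"); P=cloud(b,b["extrinsics"])
h=cv2.cvtColor(c["color"],cv2.COLOR_RGB2HSV)
m=((h[...,0]>95)&(h[...,0]<112)&(h[...,1]>110)&(h[...,2]>80)).astype(np.uint8)
n,l,s,ce=cv2.connectedComponentsWithStats(m)
for i in range(1,n):
    if s[i,4]>150: print(ce[i].round(),s[i],onplane(c,T,[ce[i]],.106)[0].round(4))
q=P.reshape(-1,3); q=q[(np.hypot(q[:,0]-.4907,q[:,1]-.0518)<.02)&(q[:,2]>.07)]; print("yellow tube top",np.percentile(q[:,2],[50,98]))
save("g8",np.hstack([cv2.resize(c["color"],(400,300)),b["color"][60:360,180:580]]))
E
```

```text
pos [ 0.4877 -0.0755  0.1815] q [-0.59 -0.14  2.08  0.34  1.02 -2.69] toolx ang -158.01 z [ 0.317  0.128 -0.94 ] open 0.65 F [ 0.9 -0.4 -0.8]
shift tool mm [31.4 -0.2 86.9]
[ 85. 195.] [  47  169   72   63 2056] [ 0.5199 -0.1915  0.106 ]
[315. 212.] [298 199  35  30 600] [ 0.4861 -0.0771  0.106 ]
[ 48. 244.] [  16  216   67   54 2262] [ 0.5622 -0.2104  0.106 ]
[402. 421.] [395 412  13  20 166] [0.6503 0.0671 0.106 ]
yellow tube top [0.09703715 0.11629094]
```

View pics/g8.png

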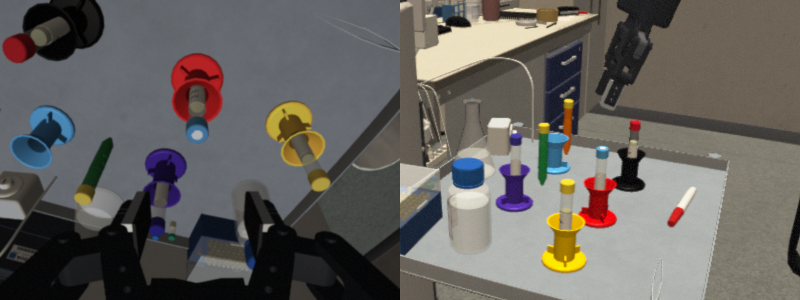

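Yellow is seated (top at z 0.116). Grasping blue.

Request:
send_rows(motion=[[0, 0, 0, 8, 0, 22, -0.3], [0, 0, 0, 10, 0, 28, -0.3], [0, 0, 0, 8, 0, 24, -0.3], [0, 0, 0, 4.6, -0.2, 13, -0.3], [0, 0, 0, 0, 0, 0, -0.3], [0, 0, 0, 0, 0, 0, -0.3], [0, 0, 0, 0, 0, 0, 1], [0, 0, 0, 0, 0, 0, 1], [0, 0, 0, 0, 0, 0, 1], [0, 0, 0, 0, 0, 0, 1]])

```text
time_s: 28.0
eef_pos: [0.4895, -0.0757, 0.0905]
eef_rot: [0.171, -0.188, 0.967, 0.033]
wrist_force: [-2.0, 0.4, 5.1]
opening: 0.197
grasp_force: 58.4
```

```bash
python3 st.py
```

```text
pos [ 0.4895 -0.0757  0.0905] q [-0.59  0.03  2.15  0.4   0.81 -2.8 ] toolx ang -157.99 z [ 0.319  0.127 -0.939] open 0.197 F [-2.   0.4  5.1]
```

Request:
send_rows(motion=[[0, 0, 0, 0, 0, 0, 1], [0, 0, 0, 0, 0, 0, 1], [0, 0, 0, -2, 0, -5.6, 1], [0, 0, 0, -5, 0, -14, 1], [0, 0, 0, -8, 0, -22, 1], [0, 0, 0, -10, 0, -27, 1], [0, 0, 0, -10, 0, -27, 1], [0, 0, 0, -6, 0, -17.2, 1], [0, 0, 0, 0, 0, 0, 1], [0, 0, 0, 0, 0, 0, 1]])

```text
time_s: 29.0
eef_pos: [0.4884, -0.0754, 0.2092]
eef_rot: [0.17, -0.188, 0.967, 0.033]
wrist_force: [-0.1, 0.2, -0.8]
opening: 0.198
grasp_force: 58.6
```

```bash
python3 st.py 0.6155 -0.2287 0.21
```

```text
pos [ 0.4884 -0.0754  0.2092] q [-0.59 -0.18  2.06  0.32  1.09 -2.67] toolx ang -158.0 z [ 0.317  0.128 -0.94 ] open 0.198 F [-0.1  0.2 -0.8]
shift tool mm [ -57.  -189.8   19.9]
```

Request:
send_rows(motion=[[0, 0, 0, -5.7, -19, 2, 1], [0, 0, 0, -10.8, -36, 3.8, 1], [0, 0, 0, -10.8, -36, 3.8, 1], [0, 0, 0, -10.8, -36, 3.8, 1], [0, 0, 0, -10.8, -36, 3.8, 1], [0, 0, 0, -8.1, -26.8, 2.7, 1], [0, 0, 0, 0, 0, 0, 1], [0, 0, 0, 0, 0, 0, 1], [0, 0, 0, 0, 0, 0, 1], [0, 0, 0, 0, 0, 0, 1]])

```text
time_s: 30.0
eef_pos: [0.615, -0.2277, 0.2096]
eef_rot: [0.17, -0.188, 0.967, 0.034]
wrist_force: [0.4, 0.0, -0.6]
opening: 0.2
grasp_force: 58.7
```

Request:
send_rows(motion=[[0, 0, 0, 5, 0, 14, 1], [0, 0, 0, 6.9, 0, 19, 1], [0, 0, 0, 3.4, 0, 9.4, 1], [0, 0, 0, 0, 0, 0, 1], [0, 0, 0, 0, 0, 0, 1], [0, 0, 0, 0, 0, 0, 1], [0, 0, 0, 0, 0, 0, 1], [0, 0, 0, 0, 0, 0, 1], [0, 0, 0, 0, 0, 0, 1], [0, 0, 0, 0, 0, 0, 1]])

```text
time_s: 31.0
eef_pos: [0.6158, -0.2288, 0.1652]
eef_rot: [0.171, -0.188, 0.967, 0.033]
wrist_force: [-0.1, -0.2, -0.5]
opening: 0.198
grasp_force: 58.7
```

```bash
python3 st.py 0.6154 -0.2286 0.0915; python3 - <<'E'
from h import *
a=ctrl.camera("wrist")["color"]; b=ctrl.camera("side")["color"]; d=ctrl.camera("scene")["color"]
save("g9",np.hstack([cv2.resize(a[100:],(360,300)),cv2.resize(b[80:240,260:420],(220,300)),cv2.resize(d[180:340,320:480],(220,300))]))
E
```

```text
pos [ 0.6158 -0.2288  0.1652] q [-0.69  0.28  1.67  0.35  1.05 -2.8 ] toolx ang -158.01 z [ 0.317  0.128 -0.94 ] open 0.198 F [-0.1 -0.2 -0.5]
shift tool mm [25.5  0.4 69.2]
```

View pics/g9.png

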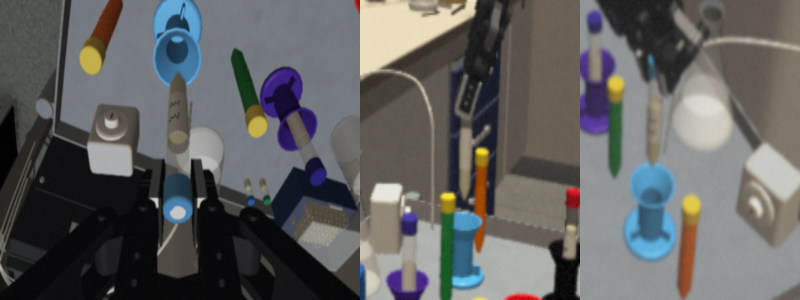

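The blue tube is aligned over the blue mouth and the cable is clear. Lowering.

Request:
send_rows(motion=[[0, 0, 0, 4, 0.2, 10, 1], [0, 0, 0, 4.9, 0.2, 13.3, 1], [0, 0, 0, 4.9, 0, 13.3, 1], [0, 0, 0, 4.9, 0, 13.3, 1], [0, 0, 0, 4.4, 0, 12, 1], [0, 0, 0, 2.4, 0, 6.8, 1], [0, 0, 0, 0, 0, 0, 1], [0, 0, 0, 0, 0, 0, 1], [0, 0, 0, 0, 0, 0, 1], [0, 0, 0, 0, 0, 0, 1]])

```text
time_s: 32.15
eef_pos: [0.6151, -0.2285, 0.0917]
eef_rot: [0.17, -0.188, 0.967, 0.033]
wrist_force: [0.5, -0.9, -0.5]
opening: 0.196
grasp_force: 58.7
```

Request:
send_rows(motion=[[0, 0, 0, 0, 0, 0, -0.3], [0, 0, 0, 0, 0, 0, -0.3], [0, 0, 0, 0, 0, 0, -0.3], [0, 0, 0, 0, 0, 0, -0.3], [0, 0, 0, -5.3, 0, -14, -0.3], [0, 0, 0, -12, 0, -33, -0.3], [0, 0, 0, -12, 0, -33, -0.3], [0, 0, 0, -10, 0, -28, -0.3], [0, 0, 0, 0, 0, 0, -0.3], [0, 0, 0, 0, 0, 0, -0.3]])

```text
time_s: 33.15
eef_pos: [0.6156, -0.2289, 0.2085]
eef_rot: [0.171, -0.188, 0.967, 0.032]
wrist_force: [0.3, 0.5, -0.6]
opening: 0.653
grasp_force: 0.0
```

Request:
send_rows(motion=[[0, 6.67, 0, 0, 0, 0, -0.3], [0, 6.67, 0, 0, 0, 0, -0.3], [0, 6.66, 0, 0, 0, 0, -0.3], [0, 0, 0, 20, 9.6, 0, -0.3], [0, 0, 0, 33, 16, 0, -0.3], [0, 0, 0, 33, 16, 0, -0.3], [0, 0, 0, 30, 14, 0, -0.3], [0, 0, 0, 17.7, 8.6, 0, -0.3], [0, 0, 0, 0, 0, 15, -0.3], [0, 0, 0, 0, 0, 15, -0.3]])

```text
time_s: 34.15
eef_pos: [0.4661, -0.2188, 0.1756]
eef_rot: [-0.0, -0.19, 0.982, 0.0]
wrist_force: [-0.3, -1.3, 0.1]
opening: 0.653
grasp_force: 0.0
```

Request:
send_rows(motion=[[0, 0, 0, 0, 0, 0, -0.3], [0, 0, 0, 0, 0, 0, -0.3], [0, 0, 0, 0, 0, 0, -0.3], [0, 0, 0, 0, 0, 0, -0.3], [0, 0, 0, 0, 0, 0, -0.3], [0, 0, 0, 0, 0, 0, -0.3], [0, 0, 0, 0, 0, 0, -0.3], [0, 0, 0, 0, 0, 0, -0.3], [0, 0, 0, 0, 0, 0, -0.3], [0, 0, 0, 0, 0, 0, -0.3]])

```text
time_s: 35.15
eef_pos: [0.4671, -0.2191, 0.1767]
eef_rot: [-0.0, -0.191, 0.982, 0.0]
wrist_force: [-0.3, -0.8, -0.2]
opening: 0.647
grasp_force: 0.0
```

```bash
python3 st.py 0.4667 -0.2187 0.0885; python3 - <<'E'
from cap import *
o=ctrl.get_obs(); c=ctrl.camera("wrist"); T=ext(c,o); b=ctrl.camera("side"); P=cloud(b,b["extrinsics"])
h=cv2.cvtColor(c["color"],cv2.COLOR_RGB2HSV)
m=(((h[...,0]<8)|(h[...,0]>172))&(h[...,1]>110)&(h[...,2]>60)).astype(np.uint8)
n,l,s,ce=cv2.connectedComponentsWithStats(m)
for i in range(1,n):
    if s[i,4]>150: print(ce[i].round(),s[i],onplane(c,T,[ce[i]],.106)[0].round(4))
q=P.reshape(-1,3)
for n,x,y in(("blue",.6095,-.231),("purple",.617,-.0715),("yellow",.4907,.0518),("black",.467,-.219)):
    g=q[(np.hypot(q[:,0]-x,q[:,1]-y)<.02)&(q[:,2]>.07)&(q[:,2]<.15)]; print(n,np.percentile(g[:,2],98) if len(g) else None)
E
```

```text
pos [ 0.4671 -0.2191  0.1767] q [-0.67  0.11  1.81  0.    1.23 -2.62] toolx ang -158.02 z [-0.  0. -1.] open 0.647 F [-0.3 -0.8 -0.2]
shift tool mm [ 0.3  0.5 88.2]
[494. 150.] [ 465  127   58   45 1067] [ 0.3777 -0.1581  0.106 ]
[317. 262.] [300 244  36  36 957] [ 0.4668 -0.2188  0.106 ]
[479. 310.] [ 431  261   96   98 5512] [ 0.4593 -0.1229  0.106 ]
blue 0.11636217722707426
purple 0.11634466552037023
yellow 0.1161763306685287
black 0.11594012458658814
```

Blue, purple and yellow are seated (tops at z 0.116). Last move is red, from black to red.

Request:
send_rows(motion=[[0, 0, 0, 0, 0, 25, -0.3], [0, 0, 0, 0, 0, 30, -0.3], [0, 0, 0, 0, 0, 22, -0.3], [0, 0, 0, 0, 0, 11, -0.3], [0, 0, 0, 0, 0, 0, -0.3], [0, 0, 0, 0, 0, 0, -0.3], [0, 0, 0, 0, 0, 0, 1], [0, 0, 0, 0, 0, 0, 1], [0, 0, 0, 0, 0, 0, 1], [0, 0, 0, 0, 0, 0, 1]])

```text
time_s: 36.25
eef_pos: [0.4678, -0.2195, 0.0898]
eef_rot: [0.001, -0.191, 0.982, -0.001]
wrist_force: [-0.3, 0.5, 5.8]
opening: 0.194
grasp_force: 58.4
```

Request:
send_rows(motion=[[0, 0, 0, 0, 0, 0, 1], [0, 0, 0, 0, 0, 0, 1], [0, 0, 0, 0, 0, -5, 1], [0, 0, 0, 0, 0, -15, 1], [0, 0, 0, 0, 0, -25, 1], [0, 0, 0, 0, 0, -30, 1], [0, 0, 0, 0, 0, -30, 1], [0, 0, 0, 0, 0, -10, 1], [0, 0, 0, 0, 0, 0, 1], [0, 0, 0, 0, 0, 0, 1]])

```text
time_s: 37.25
eef_pos: [0.4665, -0.2186, 0.2024]
eef_rot: [-0.001, -0.191, 0.982, 0.001]
wrist_force: [0.3, -0.3, -0.6]
opening: 0.199
grasp_force: 58.9
```

```bash
python3 st.py 0.4825 -0.0778 0.203
```

```text
pos [ 0.4665 -0.2186  0.2024] q [-0.67  0.08  1.78  0.    1.28 -2.62] toolx ang -158.02 z [-0.001  0.001 -1.   ] open 0.199 F [ 0.3 -0.3 -0.6]
shift tool mm [-67.5 124.6  -0.4]
```

Request:
send_rows(motion=[[0, 0, 0, -9, 16, 0, 1], [0, 0, 0, -15, 28, 0, 1], [0, 0, 0, -17, 32, 0, 1], [0, 0, 0, -16, 30, 0, 1], [0, 0, 0, -10.2, 19, 0, 1], [0, 0, 0, 0, 0, 15, 1], [0, 0, 0, 0, 0, 20, 1], [0, 0, 0, 0, 0, 10, 1], [0, 0, 0, 0, 0, 0, 1], [0, 0, 0, 0, 0, 0, 1]])

```text
time_s: 38.25
eef_pos: [0.4824, -0.0781, 0.1582]
eef_rot: [-0.001, -0.19, 0.982, 0.0]
wrist_force: [0.0, 0.2, 0.3]
opening: 0.197
grasp_force: 58.9
```

```bash
python3 st.py 0.4825 -0.0778 0.09
```

```text
pos [ 0.4824 -0.0781  0.1582] q [-0.4   0.07  1.89  0.    1.19 -2.36] toolx ang -158.04 z [-0.001  0.001 -1.   ] open 0.197 F [0.  0.2 0.3]
shift tool mm [-0.3  0.2 68.2]
```

Request:
send_rows(motion=[[0, 0, 0, 0, 0, 10, 1], [0, 0, 0, 0, 0, 14, 1], [0, 0, 0, 0, 0, 14, 1], [0, 0, 0, 0, 0, 14, 1], [0, 0, 0, 0, 0, 11, 1], [0, 0, 0, 0, 0, 5, 1], [0, 0, 0, 0, 0, 0, 1], [0, 0, 0, 0, 0, 0, 1], [0, 0, 0, 0, 0, 0, 1], [0, 0, 0, 0, 0, 0, 1]])

```text
time_s: 39.25
eef_pos: [0.4829, -0.0781, 0.0911]
eef_rot: [0.0, -0.191, 0.982, -0.0]
wrist_force: [0.9, -0.2, 0.8]
opening: 0.193
grasp_force: 59.2
```

Releasing, lifting clear and checking.

Request:
send_rows(motion=[[0, 0, 0, 0, 0, 0, -0.3], [0, 0, 0, 0, 0, 0, -0.3], [0, 0, 0, 0, 0, 0, -0.3], [0, 0, 0, 0, 0, 0, -0.3], [0, 0, 0, 0, 0, -15, -0.3], [0, 0, 0, 0, 0, -35, -0.3], [0, 0, 0, 0, 0, -40, -0.3], [0, 0, 0, 0, 0, -40, -0.3], [0, 0, 0, 0, 0, -20, -0.3], [0, 0, 0, 0, 0, 0, -0.3]])

```text
time_s: 40.25
eef_pos: [0.4847, -0.0788, 0.2445]
eef_rot: [0.003, -0.191, 0.982, -0.002]
wrist_force: [1.0, 0.4, 0.3]
opening: 0.65
grasp_force: 0.0
```

Request:
send_rows(motion=[[0, 0, 0, 0, 0, 0, -0.3], [0, 0, 0, 0, 0, 0, -0.3], [0, 0, 0, 0, 0, 0, -0.3], [0, 0, 0, 0, 0, 0, -0.3], [0, 0, 0, 0, 0, 0, -0.3], [0, 0, 0, 0, 0, 0, -0.3], [0, 0, 0, 0, 0, 0, -0.3], [0, 0, 0, 0, 0, 0, -0.3], [0, 0, 0, 0, 0, 0, -0.3], [0, 0, 0, 0, 0, 0, -0.3]])

```text
time_s: 41.25
eef_pos: [0.4827, -0.0781, 0.2407]
eef_rot: [0.0, -0.191, 0.982, 0.0]
wrist_force: [0.2, 0.2, -0.3]
opening: 0.649
grasp_force: 0.0
```

```bash
python3 - <<'E'
from h import *
b=ctrl.camera("side"); w=ctrl.camera("wrist"); q=cloud(b,b["extrinsics"]).reshape(-1,3)
for n,x,y in(("blue",.6095,-.231),("purple",.617,-.0715),("yellow",.4907,.0518),("red",.4825,-.0778),("black",.467,-.219)):
    g=q[(np.hypot(q[:,0]-x,q[:,1]-y)<.02)&(q[:,2]>.05)&(q[:,2]<.15)]; print(n,np.percentile(g[:,2],98) if len(g) else None)
save("end",np.hstack([cv2.resize(w["color"],(400,300)),b["color"][100:400,120:520]]))
E
```

```text
blue 0.11595564192236961
purple 0.11601606529199807
yellow 0.11599924744621676
red 0.11545606314535482
black 0.058029271476989136
```

View pics/end.png

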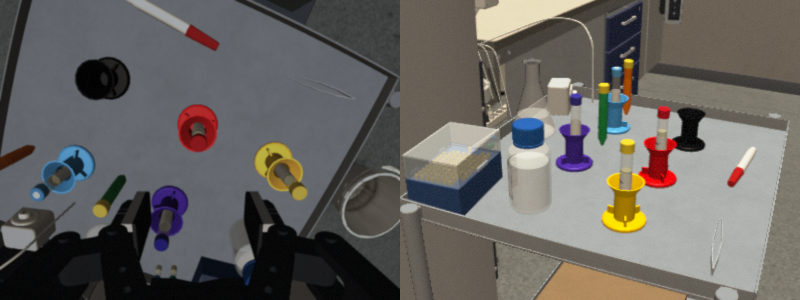

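All four tubes stand fully down in the holders of their colour, the black holder is empty, and the bottle and flask have not moved.

```bash
python3 -c "
from bench import ctrl
print(ctrl.hand_in())"
```

```text
the job is handed in; nothing more can be done
None
```

The job is handed in at about 41 s: all four tubes stand fully down in the holders matching their caps, the black holder is empty, and the bottle and flask are where they were.

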